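Snap the cover onto the battery box

TASK

Lift the loose cover by its rib, lay it squarely on the open battery box so that its four legs drop inside and it rests unsnapped on the clips, and let go of it. Then press its corners down one at a time, never pushing harder than 40 N, until every corner has clicked and the cover sits flush on the rim all round. Leave the vial, the funnel and the beakers where they stand.

Things in the scene. Friction and masses are not known exactly. Their poses are not given: they have to be found in the camera images.
- battery_box: open grey plastic box screwed to the bench, immovable: 160 (x) x 110 (y) mm, 46 mm high to its rounded rim, walls 5 mm, a 16 mm ear on each short (x) end, two rows of cells inside. Near each inner corner a spring clip stands by the long wall. Origin: centre of its underside; x along its length, z up. The cover fits either way round (half a turn about z)
- box_rim (a point): middle of the box's mouth, level with the rim, 46 mm above the box's underside; axes as the box. The cover's legs enter with about 2 mm play each way; leg tips taper and the rim is rounded, so 3 mm off centre still slides in
- cover: loose grey cover, 0.16 kg: plate 166 (x) x 116 (y) x 4 mm on four barbed legs reaching 20 mm below it; it stands on them. Origin: centre, level with the feet of the legs; x along its length, z up. Laid on the box unsnapped, the origin is about 36 mm above the box's underside; snapped home, 26 mm (plate on the rim, all clips clicked). Pushing its middle would need over 40 N
- rib (a point): middle of the top of the cover's straight grip rib, 50 mm above the feet of the legs; the rib is 60 mm long (cover's x), 14 mm thick (cover's y) and stands 26 mm above the plate; axes as the cover
- pad0 (a point): top centre of the round thumb pad (20 mm across, 2 mm high) at the cover's own +x +y corner, above that leg, 26 mm above its foot. Home it lies 52 mm above the box's underside, unsnapped about 62; it may rise while another corner is pressed. Each corner clicks at 11 to 18 N pushed straight down on its pad, travels about 10 mm in all, then stays (up to 7 mm proud till all are in)
- pad1 (a point): top centre of the round thumb pad (20 mm across, 2 mm high) at the cover's own +x -y corner, above that leg, 26 mm above its foot. Home it lies 52 mm above the box's underside, unsnapped about 62; it may rise while another corner is pressed
- pad2 (a point): top centre of the round thumb pad (20 mm across, 2 mm high) at the cover's own -x +y corner, above that leg, 26 mm above its foot. Home it lies 52 mm above the box's underside, unsnapped about 62; it may rise while another corner is pressed
- pad3 (a point): top centre of the round thumb pad (20 mm across, 2 mm high) at the cover's own -x -y corner, above that leg, 26 mm above its foot. Home it lies 52 mm above the box's underside, unsnapped about 62; it may rise while another corner is pressed
- vial: capped plain white sample vial, 25 mm across and 60 high, standing between the box and the cover's place; origin at its foot
- funnel: small white funnel standing on its mouth, 70 mm across, 66 high; origin at its foot
- beaker: small translucent beaker standing upright, 70 mm across, 86 high; origin at its foot
- beaker_dry_a: translucent beaker standing upside down, 70 mm across, 86 high; origin at its foot
- beaker_dry_b: translucent beaker standing upside down, 70 mm across, 79 high; origin at its foot
Not all that is in view belongs to the job. Leave any yellow look-alike of the cover alone.

How it is judged:
On the way, in this order (a step that is already met when the one before it is completed fails the run):
1. the cover lies squarely on the battery box, resting on the clips with no corner snapped, and has been let go (horizontal distance between cover and battery_box below 0.006 m and angle between the x axis of cover and the x axis of battery_box, either way round below 0.06 rad and z of cover in the frame of battery_box between 0.031 and 0.04 m and z of each of pad0, pad1, pad2, pad3 in the frame of battery_box above 0.0565 m and contact force between the arm and cover below 0.05 N), for 0.2 s.
2. a first corner is home while another still stands proud (z of any of pad0, pad1, pad2, pad3 in the frame of battery_box below 0.0545 m and z of any of pad0, pad1, pad2, pad3 in the frame of battery_box above 0.0565 m), for 0.05 s.
At the end, for the whole second after the job is handed in: The cover is centred on the battery box within 6 mm and lined up with it within 0.06 rad (either way round), all four thumb pads lie less than 54.5 mm above the box's underside (home is 52 mm, so all clips have snapped), and the cover is at rest and untouched (horizontal distance between cover and battery_box below 0.006 m and angle between the x axis of cover and the x axis of battery_box, either way round below 0.06 rad and z of each of pad0, pad1, pad2, pad3 in the frame of battery_box below 0.0545 m and contact force between the arm and cover below 0.05 N and linear speed of cover below 0.01 m/s).
It fails at once if the cover is pushed harder than 40 N (contact force between the arm and cover above 40 N).
It fails at once if the vial, the funnel or a beaker is moved more than 30 mm or tipped over (distance of any of vial, funnel, beaker, beaker_dry_a, beaker_dry_b from where it was at the start of the episode above 0.03 m or angle between any of vial, funnel, beaker, beaker_dry_a, beaker_dry_b's own z axis and vertical above 0.5 rad).
It also fails if it takes over 58 s, if anything falls off the work surface, if the arm or the gripper's body presses on something with over 40 N, if the wrist force passes 120 N, or if a joint passes its speed limit or range.

ROBOT

A 6-joint arm with a two-finger parallel gripper is mounted at the origin on a cart in front of the work surface, level with it; the furniture and walls round the work are solid. World frame = base frame: x ahead of the robot, y to its left, z up, the work surface at z = 0. Lengths are in m, angles in rad, forces in N, time in s.
With the tool pointing down it reaches from about 0.325 to 0.9 m from the base axis. Payload 3.5 kg.
Tool frame: the origin (TCP) lies on the centre line of the jaws, within the pads' length; the fingertips stand 25 mm ahead of it and the grasp point (between the pads) lies 6 mm ahead of it; z points along the fingers, y is the direction in which the jaws open and shut (so a half turn about z gives the same grasp; the last joint's range is limited). The gripper opens to 85 mm and grips with 20 to 120 N. Pads are 22 mm wide; open, the fingers measure 114 mm over their backs; the gripper's body (76 mm by 85 mm) begins 54 mm behind the grasp point. The pads swing forward as they close: fully open they stand 13 mm farther back than shut.
Start: joints at [-1.25, 0.276, -0.026, 1.268, 0, 1.467], TCP at [0.257, -0.57, 0.256] pointing down, gripper open.
Joint ranges: [-3.12, 3.12], [-0.85, 1.88], [-1.08, 1.24], [-1.95, 2.15], [-1.57, 1.53], [-3.14, 3.14]. Speed limits (rad/s): [2.57, 2.57, 3.14, 3.14, 3.14, 3.14].

INTERFACE

Orientations are given as a unit quaternion [w, x, y, z].
In Python, from plant import sensors, vision, env gives the robot as it stands. The module is installed in compiled form; this text tells all that it offers.
- The arm moves only by the tool step_arm, never from a script. Its arguments are lists of equal length, an entry for each row: "translation": the shift along the world's x, y, z scaled (see below), a list of three; "rot": the turn, a rotation vector about the world's x, y, z scaled (see below), a list of three; "jaw": the opening, from -1 (shut) to 1 (fully open). In form: {"translation": [[x, y, z], ...], "rot": [[rx, ry, rz], ...], "jaw": [jaw, ...]}. A call has 1 to 20 rows; each row shifts and turns the commanded pose from where the row before left it; what a row does not reach is not made up. The controller multiplies each number of a shift by 20 cm and each number of a turn by pi/2 rad. A row lasts 1/10 s, in which the tool goes at most 50 mm and 8.59 degrees, less where a joint would pass 70% of its speed; a pose out of reach is approached as far as the arm can. A call with a number of a shift or a turn outside -1 to 1 is refused whole. A call with a gripper value outside its range is refused whole. The fingers move at their own pace and stop on an object; "newtons" is the grip in N (left out, the last holds). Time passes only in rows, so rows that do not move let the fingers close. It gives the time, the measured TCP pose, the force and the opening at its end, in the units of the state.
- sensors.get_obs(): the state, without advancing time (a new reading comes with each control period).
- vision.capture(name): name is "side" or "top"; returns the picture (420x560x3 uint8, blue, green, red); there is no depth.
- vision.camera_params(name): a dict with "intrinsics" (3x3 intrinsics, pixels), "R" (3x3) and "t" (3): a world point X has camera coordinates R X + t. Camera axes: x right, y down, z forward; pixel columns grow to the right and rows downward; lengths in m; the calibration is good to about 2 mm. A picture is of the moment at which its call begins. camera_params takes no time and is no camera call.
- env.hand_in(): hands the job in, once; it reports no verdict.
The state is a dict: "time": time; "joint_positions": joint angles; "qvel": joint speeds; "joint_torque": joint torques, N m; "ee_pos": TCP position; "tool_rot": TCP orientation; "wrist_force": force on the tool from outside, world axes, zero at the start; "moment": the same for the moment, N m; "opening": finger opening in m.
Only numpy, scipy, OpenCV 4.12 (cv2) and the standard library are available. Lean on these libraries where they do the work, as an engineer would, in place of code of your own. Each camera call takes 0.05 s, during which the arm holds its last target.

## Working session

There is one attempt and no reset: what is moved stays moved. The work goes in short steps, Python scripts to look and compute and a tool call to move; the robot and the scene stay as the last step left them, time stands still between calls to the robot, and variables do not carry over. Pictures are saved under pics/ and viewed, and the job is handed in when it is done.

Besides the shell and the picture viewer there is one more tool, called by a JSON object that holds its "method" and its "body". step_arm: Moves the arm, as the interface text tells. Its arguments: {"type":"object","properties":{"translation":{"type":"array"},"rot":{"type":"array"},"jaw":{"type":"array"},"newtons":{"type":"number"}},"required":["translation","rot","jaw"]}

```bash
mkdir -p pics
python3 - <<'E'
from plant import sensors, vision
import cv2
print(sensors.get_obs())
for n in("top","side"):
    cv2.imwrite(f"pics/{n}0.png",vision.capture(n)); print(vision.camera_params(n))
E
```

```text
{'time': 0.0, 'joint_positions': array([-1.25039371e+00,  2.77143877e-01, -2.78915720e-02,  1.26797740e+00,
       -4.60741458e-05,  1.46739732e+00]), 'qvel': array([ 0.00115894,  0.00111292,  0.00063022,  0.00052361, -0.00071981,
        0.00053061]), 'joint_torque': array([ 1.22734091e-03, -4.45505691e+01,  2.95205891e+01,  1.63582462e-02,
        1.08221229e-05, -6.96606676e-06]), 'ee_pos': array([ 0.25677038, -0.56902998,  0.25514783]), 'tool_rot': array([-1.09924954e-03,  9.77632299e-01,  2.10318471e-01, -1.42914152e-04]), 'wrist_force': array([-0.11365724,  0.02984073, -0.14595479]), 'moment': array([ 0.0040855 , -0.07051423,  0.02790859]), 'opening': 0.08539780121304345}
{'intrinsics': array([[508.65708625,   0.        , 273.8729286 ],
       [  0.        , 508.65708625, 214.40041   ],
       [  0.        ,   0.        ,   1.        ]]), 'R': array([[-0.00360761, -0.99996966, -0.00690442],
       [-0.99389193,  0.00434707, -0.11027208],
       [ 0.11029875,  0.00646442, -0.99387746]]), 't': array([-0.07276366,  0.51579497,  1.53799804])}
{'intrinsics': array([[479.58201874,   0.        , 283.26952687],
       [  0.        , 479.58201874, 213.72121483],
       [  0.        ,   0.        ,   1.        ]]), 'R': array([[-0.85985831, -0.51040519,  0.01141163],
       [-0.25996823,  0.4185014 , -0.8702144 ],
       [ 0.43938617, -0.75122774, -0.49254104]]), 't': array([0.36684121, 0.20113735, 1.00473456])}
```

View pics/top0.png

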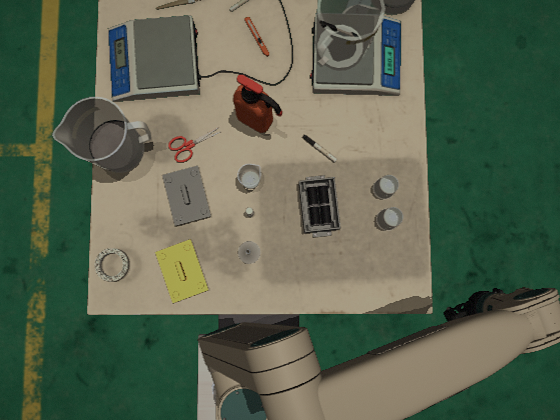

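View pics/side0.png

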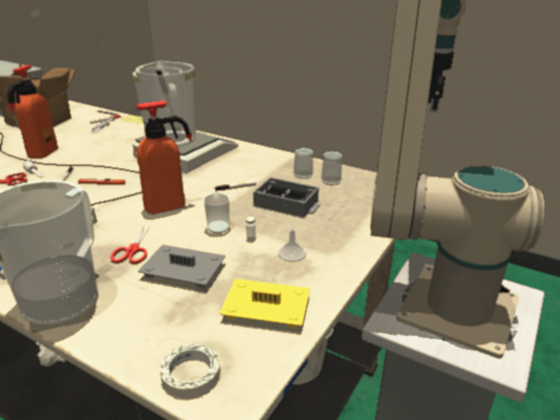

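In the top view, the grey cover with its rib is at about (187,195). The yellow look-alike at (183,272) is to be left alone. The open box is at (319,205), the vial at (249,212), the funnel at (249,252), the beaker at (249,178), and the upside-down beakers at (386,186) and (388,218). Next I'll enlarge and measure.

```bash
cat > h.py <<'E'
import numpy as np, cv2
from plant import vision
def ray(n,uv,z):
    p=vision.camera_params(n);K,R,t=p["intrinsics"],p["R"],p["t"]
    c=-R.T@t; d=R.T@np.linalg.solve(K,np.array([uv[0],uv[1],1.]))
    return c+d*(z-c[2])/d[2]
def proj(n,X):
    p=vision.camera_params(n);q=p["R"]@np.array(X)+p["t"];q=p["intrinsics"]@q;return q[:2]/q[2]
E
python3 - <<'E'
import cv2,numpy as np
from h import *
a=cv2.imread("pics/top0.png");b=cv2.imread("pics/side0.png")
c1=cv2.resize(a[155:240,150:220],None,fx=5.5,fy=5.5,interpolation=cv2.INTER_CUBIC)
c2=cv2.resize(a[165:250,285:355],None,fx=5.5,fy=5.5,interpolation=cv2.INTER_CUBIC)
cv2.imwrite("pics/crop1.png",np.hstack([c1,c2]))
hsv=cv2.cvtColor(a,cv2.COLOR_BGR2HSV)
print(hsv[190,175],hsv[260,175],hsv[150,150],hsv[205,303], hsv[180,320])
m=((hsv[...,1]<45)&(hsv[...,2]<165)).astype(np.uint8)*255
m=cv2.morphologyEx(m,cv2.MORPH_OPEN,np.ones((3,3)))
cs,_=cv2.findContours(m,cv2.RETR_EXTERNAL,cv2.CHAIN_APPROX_NONE)
for c in cs:
    r=cv2.minAreaRect(c)
    if cv2.contourArea(c)>800 and r[0][1]<300: print(r)
E
```

```text
[ 25  28 110] [ 29 137 167] [19 61 59] [ 23  28 120] [24 49 26]
((319.1860046386719, 205.83106994628906), (60.46534729003906, 36.51288986206055), 83.2901611328125)
((185.8624725341797, 195.18380737304688), (52.486934661865234, 37.357505798339844), 75.46554565429688)
((101.45647430419922, 136.982177734375), (89.12684631347656, 60.17570114135742), 31.723602294921875)
((162.472412109375, 54.668968200683594), (75.48834991455078, 71.41912078857422), 85.2363510131836)
((361.65374755859375, 43.935123443603516), (98.53623962402344, 92.71167755126953), 2.759107828140259)
```

View pics/crop1.png

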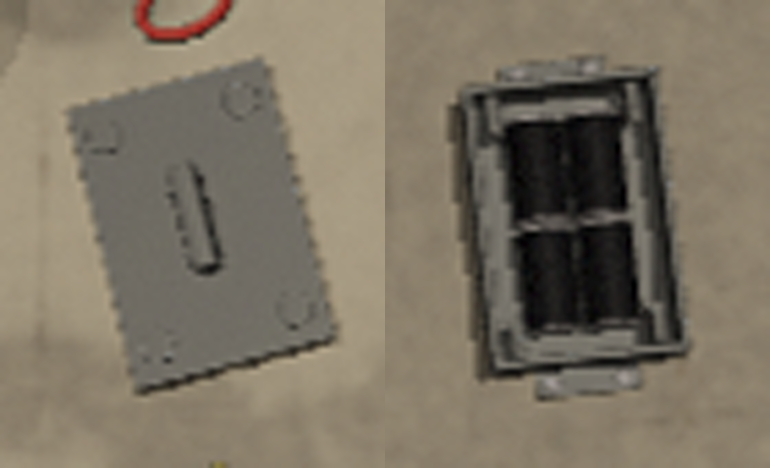

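The crop confirms the grey ribbed cover (with four pads) on the left and the open box with ears and cells on the right. I'll cast their corners onto the known heights.

Run:
```python
from h import *
a=cv2.imread("pics/top0.png");b=cv2.imread("pics/side0.png")
def src(p,ox,oy):return ((p[0]+.5)/5.5-.5+ox,(p[1]+.5)/5.5-.5+oy)
C=np.array([ray("top",src(p,150,155),.023) for p in [(68,110),(265,60),(337,340),(138,392)]])
P=np.array([ray("top",src(p,150,155),.026) for p in [(103,138),(241,100),(296,308),(160,348)]])
Rb=np.array([ray("top",src(p,150,155),.050) for p in [(182,165),(210,268)]])
B=np.array([ray("top",src((p[0]-385,p[1]),285,165),.046) for p in [(460,90),(655,70),(688,348),(490,370)]])
for X in(C,P,B):
    print(X.mean(0),[round(np.linalg.norm(X[i]-X[(i+1)%4]),4) for i in range(4)],
     [np.degrees(np.arctan2(*(X[i]-X[j])[[1,0]])).round(1) for i,j in((0,3),(1,2))],[(np.degrees(np.arctan2(*(X[i]-X[j])[[1,0]]))).round(1) for i,j in((0,1),(3,2))])
print("rib",Rb,Rb.mean(0))
ears=np.array([ray("top",src((p[0]-385,p[1]),285,165),.03) for p in [(551,70),(588,384)]]);print("ears",ears)
for n,p,z in (("vial",(249,210),.06),("fun",(249,250),.06),("beak",(249,178),.0),("da",(386,185),.08),("db",(389,217),.08)): print(n,ray("top",p,z))
# side crop
c=cv2.resize(b[170:300,130:330],None,fx=4,fy=4,interpolation=cv2.INTER_CUBIC);cv2.imwrite("pics/crop2.png",c)
```

```text
[0.57652585 0.19703933 0.023     ] [np.float64(0.1151), np.float64(0.1658), np.float64(0.1151), np.float64(0.1664)] [np.float64(14.9), np.float64(14.9)] [np.float64(104.2), np.float64(104.5)]
[0.57701345 0.19761339 0.026     ] [np.float64(0.0808), np.float64(0.1232), np.float64(0.0793), np.float64(0.1244)] [np.float64(16.0), np.float64(15.3)] [np.float64(105.4), np.float64(106.3)]
[ 0.54374052 -0.21204694  0.046     ] [np.float64(0.1093), np.float64(0.1563), np.float64(0.1099), np.float64(0.1572)] [np.float64(5.5), np.float64(5.7)] [np.float64(95.7), np.float64(96.1)]
rib [[0.60608506 0.20375219 0.05      ]
 [0.54821385 0.18728398 0.05      ]] [0.57714945 0.19551808 0.05      ]
ears [[ 0.6303826  -0.20200584  0.03      ]
 [ 0.45306021 -0.2203731   0.03      ]]
vial [5.25680762e-01 5.18112723e-05 6.00000000e-02]
fun [ 4.05058317e-01 -1.63684920e-04  6.00000000e-02]
beak [0.63476152 0.0035781  0.        ]
da [ 0.59678395 -0.41091142  0.08      ]
db [ 0.50049475 -0.41712588  0.08      ]
```

View pics/crop2.png

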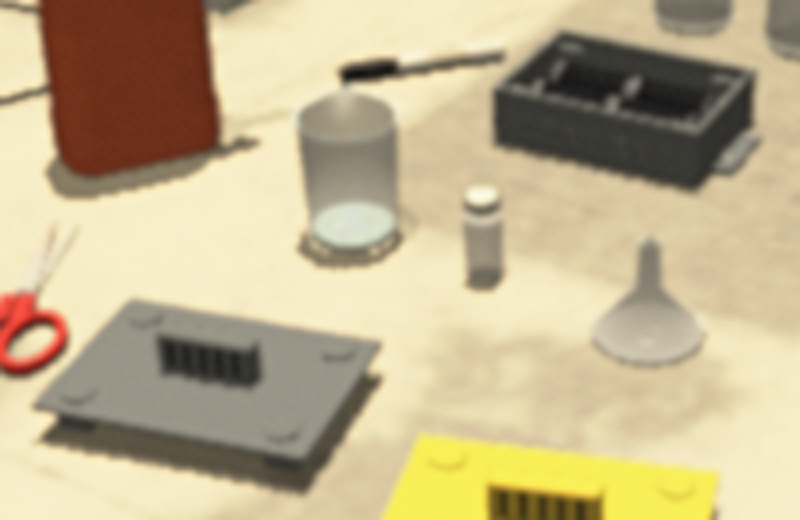

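Run:
```python
from h import *
def src(p):return ((p[0]+.5)/4-.5+130,(p[1]+.5)/4-.5+170)
for nm,pts,z in(("box",[(565,33),(757,70),(697,132),(494,92)],.046),("cover",[(133,299),(383,344),(303,459),(35,407)],.0235)):
    X=np.array([ray("side",src(p),z) for p in pts]);print(nm,X.mean(0),X.round(4).tolist(),[round(np.linalg.norm(X[i]-X[(i+1)%4]),4) for i in range(4)],
     [np.degrees(np.arctan2(*(X[i]-X[(i+1)%4])[[1,0]])).round(1) for i in range(4)])
p=(650,245)
print(proj("side",[.5765,.1975,.05]),src((210,350)))
```

```text
box [ 0.54273161 -0.21274758  0.046     ] [[0.6231, -0.2566, 0.046], [0.4712, -0.2774, 0.046], [0.4626, -0.1702, 0.046], [0.6139, -0.1468, 0.046]] [np.float64(0.1533), np.float64(0.1076), np.float64(0.1531), np.float64(0.1102)] [np.float64(7.8), np.float64(-85.4), np.float64(-171.2), np.float64(94.8)]
cover [0.57694684 0.19752936 0.0235    ] [[0.6706, 0.1628, 0.0235], [0.5127, 0.122, 0.0235], [0.484, 0.2321, 0.0235], [0.6405, 0.2733, 0.0235]] [np.float64(0.163), np.float64(0.1137), np.float64(0.1617), np.float64(0.1145)] [np.float64(14.5), np.float64(-75.4), np.float64(-165.2), np.float64(105.3)]
[182.00841007 253.68128208] (182.125, 257.125)
```

Both views agree to about 1 mm: cover at (0.577, 0.197) with yaw 14.7°, box at (0.543, -0.212) with yaw 5.8°. Moving above the rib.

{"method": "step_arm", "body": {"translation": [[0.08, 0.1915, -0.013], [0.08, 0.1915, -0.013], [0.08, 0.1915, -0.013], [0.08, 0.1915, -0.013], [0.08, 0.1915, -0.013], [0.08, 0.1915, -0.013], [0.08, 0.1915, -0.013], [0.08, 0.1915, -0.013], [0.08, 0.1915, -0.013], [0.08, 0.1915, -0.013], [0.08, 0.1915, -0.013], [0.08, 0.1915, -0.013], [0.08, 0.1915, -0.013], [0.08, 0.1915, -0.013], [0.08, 0.1915, -0.013], [0.08, 0.1915, -0.013], [0.08, 0.1915, -0.013], [0.08, 0.1915, -0.013], [0.08, 0.1915, -0.013], [0.08, 0.1915, -0.013]], "rot": [[0, 0, -0.0053], [0, 0, -0.0053], [0, 0, -0.0053], [0, 0, -0.0053], [0, 0, -0.0053], [0, 0, -0.0053], [0, 0, -0.0053], [0, 0, -0.0053], [0, 0, -0.0053], [0, 0, -0.0053], [0, 0, -0.0053], [0, 0, -0.0053], [0, 0, -0.0053], [0, 0, -0.0053], [0, 0, -0.0053], [0, 0, -0.0053], [0, 0, -0.0053], [0, 0, -0.0053], [0, 0, -0.0053], [0, 0, -0.0053]], "jaw": [0, 0, 0, 0, 0, 0, 0, 0, 0, 0, 0, 0, 0, 0, 0, 0, 0, 0, 0, 0], "newtons": 60}}

```text
time: 2.1
ee_pos: [0.577, 0.198, 0.2036]
tool_rot: [0.0, 0.992, 0.128, -0.0]
wrist_force: [0.7, -0.1, 0.3]
opening: 0.0427
```

{"method": "step_arm", "body": {"translation": [[0, 0, 0], [0, 0, 0]], "rot": [[0, 0, 0], [0, 0, 0]], "jaw": [0, 0]}}

```text
time: 2.3
ee_pos: [0.5765, 0.1969, 0.2034]
tool_rot: [0.0, 0.992, 0.129, -0.001]
wrist_force: [0.0, -0.0, -0.5]
opening: 0.0428
```

{"method": "step_arm", "body": {"translation": [[0, 0, -0.13], [0, 0, -0.13], [0, 0, -0.13], [0, 0, -0.13], [0, 0, -0.1], [0, 0, -0.06], [0, 0, -0.03], [0, 0, 0]], "rot": [[0, 0, 0], [0, 0, 0], [0, 0, 0], [0, 0, 0], [0, 0, 0], [0, 0, 0], [0, 0, 0], [0, 0, 0]], "jaw": [0, 0, 0, 0, 0, 0, 0, 0]}}

```text
time: 3.1
ee_pos: [0.5765, 0.1956, 0.0619]
tool_rot: [0.0, 0.992, 0.128, -0.001]
wrist_force: [-0.1, -0.5, 0.3]
opening: 0.0426
```

Run:
```python
from h import *
a=vision.capture("side")
cv2.imwrite("pics/s1.png",cv2.resize(a[170:300,110:310],None,fx=4,fy=4,interpolation=cv2.INTER_CUBIC))
```

```text
(no output)
```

View pics/s1.png

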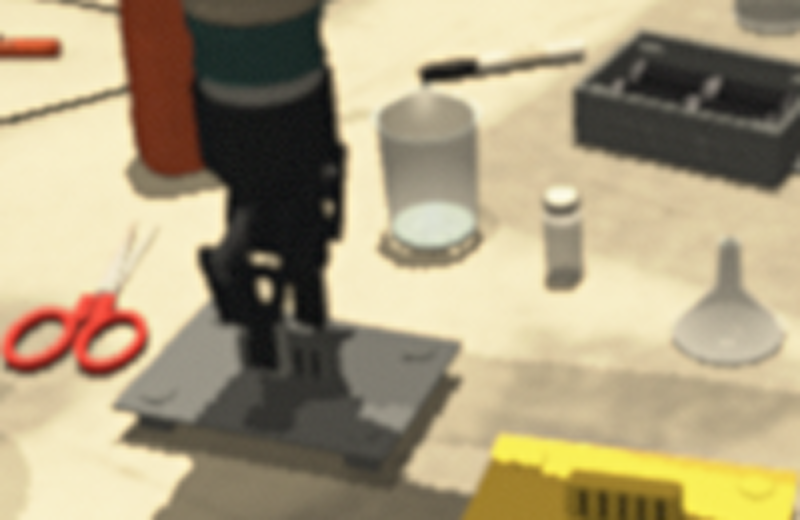

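The fingers straddle the rib at about crop (300,345) and clear the plate. I'll lower 4 mm and grip.

{"method": "step_arm", "body": {"translation": [[0, 0.006, -0.02], [0, 0, 0], [0, 0, 0], [0, 0, 0], [0, 0, 0], [0, 0, 0]], "rot": [[0, 0, 0], [0, 0, 0], [0, 0, 0], [0, 0, 0], [0, 0, 0], [0, 0, 0]], "jaw": [0, -1, -1, -1, -1, -1], "newtons": 60}}

```text
time: 3.75
ee_pos: [0.5775, 0.1976, 0.059]
tool_rot: [0.0, 0.992, 0.128, 0.001]
wrist_force: [-1.5, -0.3, 4.6]
opening: 0.0129
```

{"method": "step_arm", "body": {"translation": [[0, 0, 0.03], [0, 0, 0.08], [0, 0, 0.1], [0, 0, 0.14], [0, 0, 0.14], [0, 0, 0.14], [0, 0, 0.1], [0, 0, 0]], "rot": [[0, 0, 0], [0, 0, 0], [0, 0, 0], [0, 0, 0], [0, 0, 0], [0, 0, 0], [0, 0, 0], [0, 0, 0]], "jaw": [-1, -1, -1, -1, -1, -1, -1, -1]}}

```text
time: 4.55
ee_pos: [0.5789, 0.198, 0.2075]
tool_rot: [-0.0, 0.992, 0.128, 0.003]
wrist_force: [1.2, -0.7, -1.7]
opening: 0.0122
```

Run:
```python
from h import *
a=vision.capture("side");b=vision.capture("top")
cv2.imwrite("pics/s2.png",a);cv2.imwrite("pics/t2.png",cv2.resize(b[130:270,120:320],None,fx=4,fy=4,interpolation=cv2.INTER_CUBIC))
from plant import sensors
print(sensors.get_obs())
```

```text
{'time': 4.65, 'joint_positions': array([ 2.23851883e-01,  2.80895951e-01, -1.34020441e-01,  1.15653653e+00,
        1.29851771e-04,  3.10808586e+00]), 'qvel': array([ 0.00058349,  0.02054942, -0.0327494 ,  0.00259722,  0.00121445,
       -0.00016192]), 'joint_torque': array([ 7.48086692e-03, -4.63872170e+01,  3.05542517e+01, -7.15151452e-02,
        2.59612119e-03,  6.72979854e-05]), 'ee_pos': array([0.57659052, 0.19745681, 0.20365034]), 'tool_rot': array([-3.34344564e-05,  9.91732179e-01,  1.28324481e-01, -3.32979973e-04]), 'wrist_force': array([-0.62781381,  0.38775435, -2.46824163]), 'moment': array([-0.00250722,  0.01627787,  0.03056089]), 'opening': 0.012340233830708132}
```

View pics/s2.png

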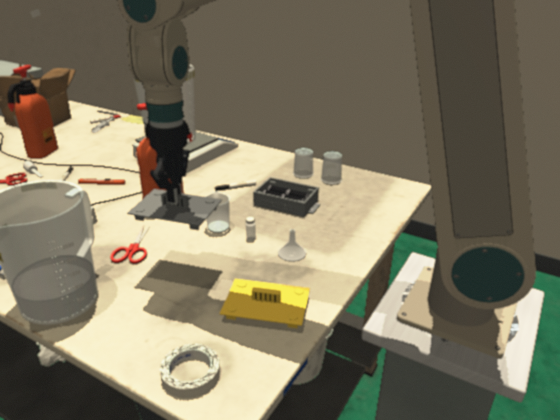

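View pics/t2.png

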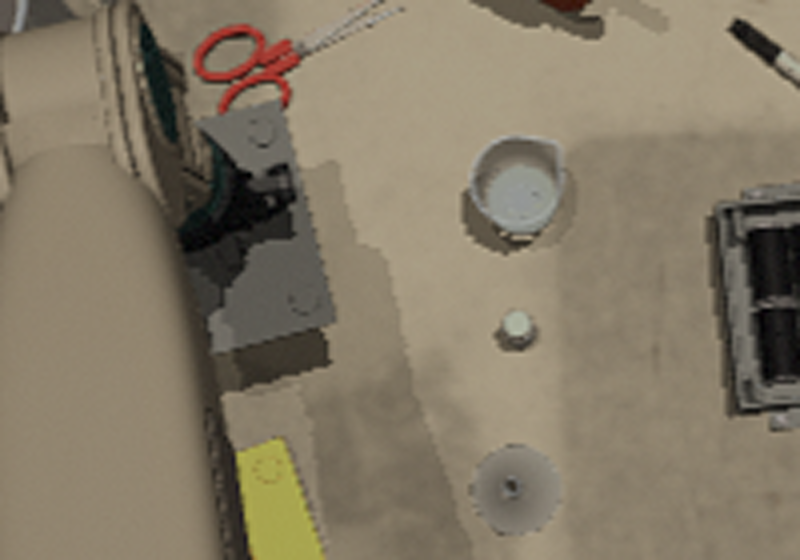

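The cover is held level at crop (265,210), about 14 cm up, clear of everything else. Next I'll carry it over to the box.

{"method": "step_arm", "body": {"translation": [[-0.014, -0.1, 0], [-0.014, -0.1705, 0], [-0.014, -0.1705, 0], [-0.014, -0.1705, 0], [-0.014, -0.1705, 0], [-0.014, -0.1705, 0], [-0.014, -0.1705, 0], [-0.014, -0.1705, 0], [-0.014, -0.1705, 0], [-0.014, -0.1705, 0], [-0.014, -0.1705, 0], [-0.014, -0.1705, 0], [0, -0.0705, 0], [0, 0, 0], [0, 0, 0]], "rot": [[0, 0, -0.0083], [0, 0, -0.0083], [0, 0, -0.0083], [0, 0, -0.0083], [0, 0, -0.0083], [0, 0, -0.0083], [0, 0, -0.0083], [0, 0, -0.0083], [0, 0, -0.0083], [0, 0, -0.0083], [0, 0, -0.0083], [0, 0, -0.0083], [0, 0, 0], [0, 0, 0], [0, 0, 0]], "jaw": [-1, -1, -1, -1, -1, -1, -1, -1, -1, -1, -1, -1, -1, -1, -1]}}

```text
time: 6.15
ee_pos: [0.5426, -0.2107, 0.2028]
tool_rot: [-0.001, 0.999, 0.05, -0.001]
wrist_force: [-0.3, -0.3, -2.4]
opening: 0.0125
```

{"method": "step_arm", "body": {"translation": [[0, 0, -0.1], [0, 0, -0.1], [0, 0, -0.05], [0, 0, 0], [0, 0, 0]], "rot": [[0, 0, 0], [0, 0, 0], [0, 0, 0], [0, 0, 0], [0, 0, 0]], "jaw": [-1, -1, -1, -1, -1]}}

```text
time: 6.65
ee_pos: [0.5436, -0.211, 0.1545]
tool_rot: [-0.0, 0.999, 0.051, -0.0]
wrist_force: [0.2, -0.3, -1.7]
opening: 0.0126
```

Run:
```python
from h import *
a=vision.capture("side");b=vision.capture("top")
cv2.imwrite("pics/s3r.png",a);cv2.imwrite("pics/t3r.png",b)
cv2.imwrite("pics/s3.png",cv2.resize(a[120:250,200:400],None,fx=4,fy=4,interpolation=cv2.INTER_CUBIC));cv2.imwrite("pics/t3.png",cv2.resize(b[130:270,220:420],None,fx=4,fy=4,interpolation=cv2.INTER_CUBIC))
from plant import sensors
print(sensors.get_obs())
```

```text
{'time': 6.75, 'joint_positions': array([-4.81721760e-01,  2.74409273e-01, -2.51399335e-01,  1.04295839e+00,
        1.05745144e-04,  2.55848777e+00]), 'qvel': array([-0.00529165, -0.00291877,  0.00500269, -0.00051915,  0.00120115,
        0.00037759]), 'joint_torque': array([ 1.02225244e-01, -4.25504673e+01,  2.74082333e+01,  3.85610922e-02,
        5.19559515e-03,  4.23331130e-04]), 'ee_pos': array([ 0.54427767, -0.21173448,  0.15548076]), 'tool_rot': array([4.69503212e-04, 9.98714940e-01, 5.06698834e-02, 9.01057037e-04]), 'wrist_force': array([ 0.24678033,  0.45077887, -1.25800985]), 'moment': array([-0.01555703, -0.00867655, -0.02460644]), 'opening': 0.012384810616025352}
```

View pics/s3.png

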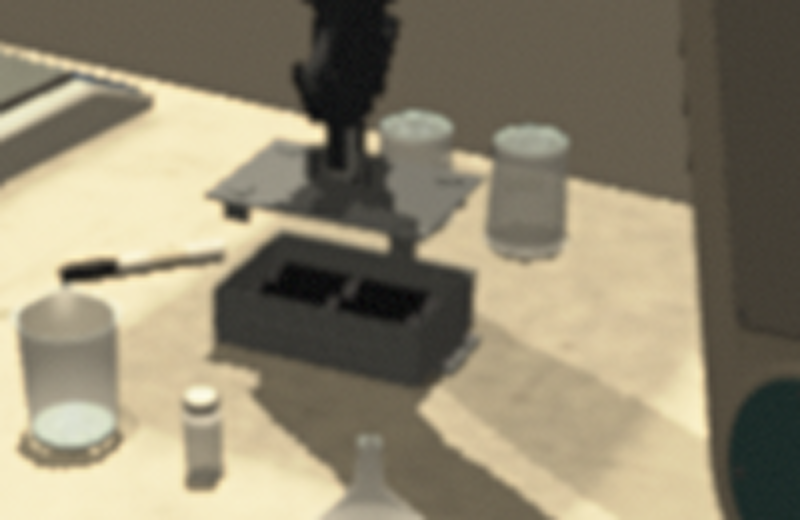

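View pics/t3.png

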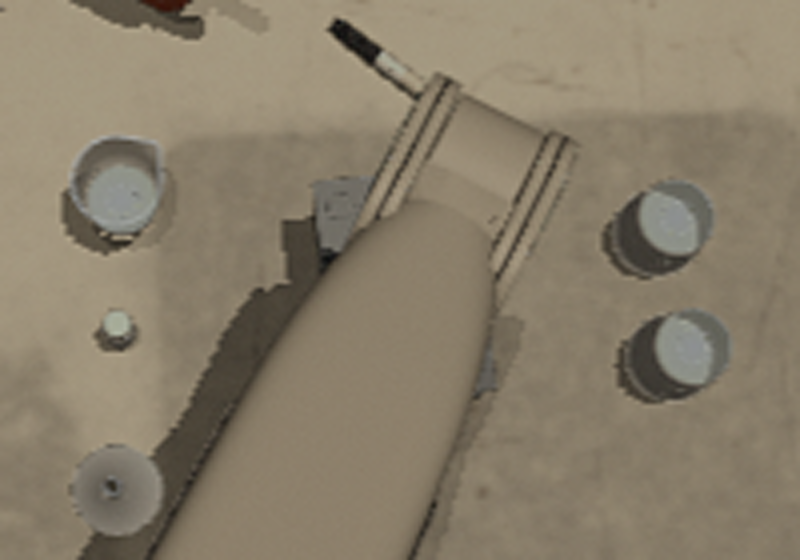

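The cover is level above the box in the side crop, with plate corners at about (208,193) and (483,182). I'll check these against the prediction.

Run:
```python
from h import *
th=np.radians(5.8);c=np.array([.5437,-.2117])
for sx,sy in((1,1),(1,-1),(-1,-1),(-1,1)):
    d=np.array([[np.cos(th),-np.sin(th)],[np.sin(th),np.cos(th)]])@[sx*.083,sy*.058]
    X=[*(c+d),.119];s=proj("side",X);t=proj("top",X)
    print(sx,sy,((s-[200,120]+.5)*4-.5).round(0),((t-[220,130]+.5)*4-.5).round(0))
def S(p):return ((p[0]+.5)/4-.5+200,(p[1]+.5)/4-.5+120)
A=ray("side",S((208,194)),.119);B=ray("side",S((484,181)),.119);C=ray("side",S((275,141)),.119)
print(A,B,C,(A+B)/2,np.linalg.norm(A-B),np.degrees(np.arctan2(C[1]-B[1],C[0]-B[0])))
T=ray("top",((314.5)/4-.5+220,(181.5)/4-.5+130),.119);print(T)
```

```text
1 1 [203. 196.] [312. 182.]
1 -1 [278. 139.] [470. 166.]
-1 -1 [488. 179.] [497. 391.]
-1 1 [425. 242.] [338. 408.]
[ 0.61982871 -0.15066228  0.119     ] [ 0.46736988 -0.27299364  0.119     ] [ 0.63137857 -0.25611342  0.119     ] [ 0.5435993  -0.21182796  0.119     ] 0.19547034810166594 5.876345962158689
[ 0.62140292 -0.14674479  0.119     ]
```

The measured cover centre is (0.5436, -0.2118) with yaw 5.9°, within 1 mm of the box. Lowering gently.

{"method": "step_arm", "body": {"translation": [[0, 0, -0.05], [0, 0, -0.05], [0, 0, -0.05], [0, 0, -0.04], [0, 0, -0.03], [0, 0, -0.02], [0, 0, -0.01], [0, 0, 0]], "rot": [[0, 0, 0], [0, 0, 0], [0, 0, 0], [0, 0, 0], [0, 0, 0], [0, 0, 0], [0, 0, 0], [0, 0, 0]], "jaw": [-1, -1, -1, -1, -1, -1, -1, -1]}}

```text
time: 7.55
ee_pos: [0.5434, -0.2117, 0.1041]
tool_rot: [-0.0, 0.999, 0.05, -0.0]
wrist_force: [-1.2, 0.3, -1.2]
opening: 0.0128
```

{"method": "step_arm", "body": {"translation": [[0, 0, -0.01], [0, 0, -0.01], [0, 0, -0.01], [0, 0, 0]], "rot": [[0, 0, 0], [0, 0, 0], [0, 0, 0], [0, 0, 0]], "jaw": [-1, -1, -1, -1]}}

```text
time: 7.95
ee_pos: [0.5434, -0.2119, 0.0982]
tool_rot: [0.0, 0.999, 0.05, 0.0]
wrist_force: [0.6, -0.6, -1.7]
opening: 0.0124
```

{"method": "step_arm", "body": {"translation": [[0, 0, -0.008], [0, 0, 0]], "rot": [[0, 0, 0], [0, 0, 0]], "jaw": [-1, -1]}}

```text
time: 8.15
ee_pos: [0.5438, -0.2123, 0.097]
tool_rot: [0.001, 0.999, 0.05, 0.0]
wrist_force: [-0.9, -1.3, -1.2]
opening: 0.0124
```

{"method": "step_arm", "body": {"translation": [[0, 0, -0.008], [0, 0, 0]], "rot": [[0, 0, 0], [0, 0, 0]], "jaw": [-1, -1]}}

```text
time: 8.35
ee_pos: [0.5441, -0.2128, 0.0956]
tool_rot: [0.001, 0.999, 0.05, 0.001]
wrist_force: [0.6, -3.1, -0.0]
opening: 0.0127
```

{"method": "step_arm", "body": {"translation": [[0, 0, 0], [0, 0, 0], [0, 0, 0], [0, 0, 0], [0, 0, 0]], "rot": [[0, 0, 0], [0, 0, 0], [0, 0, 0], [0, 0, 0], [0, 0, 0]], "jaw": [-0.4, -0.3, -0.2, -0.2, -0.2]}}

```text
time: 8.85
ee_pos: [0.5433, -0.2114, 0.095]
tool_rot: [-0.0, 0.999, 0.05, -0.0]
wrist_force: [-0.2, 0.1, -0.4]
opening: 0.0344
```

{"method": "step_arm", "body": {"translation": [[0, 0, 0.04], [0, 0, 0.1], [0, 0, 0.15], [0, 0, 0.15], [0, 0, 0.15], [0, 0, 0], [0, 0, 0]], "rot": [[0, 0, 0], [0, 0, 0], [0, 0, 0], [0, 0, 0], [0, 0, 0], [0, 0, 0], [0, 0, 0]], "jaw": [-0.2, -0.2, -0.2, -0.2, -1, -1, -1]}}

```text
time: 9.55
ee_pos: [0.544, -0.212, 0.2146]
tool_rot: [0.001, 0.999, 0.05, 0.001]
wrist_force: [-0.0, -0.1, -0.1]
opening: -0.0001
```

Run:
```python
from h import *
a=vision.capture("side");b=vision.capture("top")
cv2.imwrite("pics/s4r.png",a);cv2.imwrite("pics/t4r.png",b)
cv2.imwrite("pics/s4.png",cv2.resize(a[150:250,220:360],None,fx=5.5,fy=5.5,interpolation=cv2.INTER_CUBIC));cv2.imwrite("pics/t4.png",cv2.resize(b[160:260,250:390],None,fx=5.5,fy=5.5,interpolation=cv2.INTER_CUBIC))
```

```text
(no output)
```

View pics/s4.png

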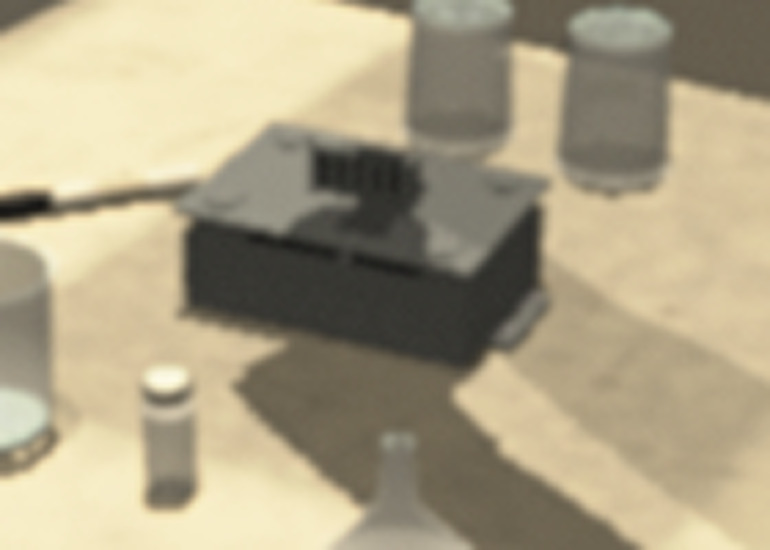

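View pics/t4.png

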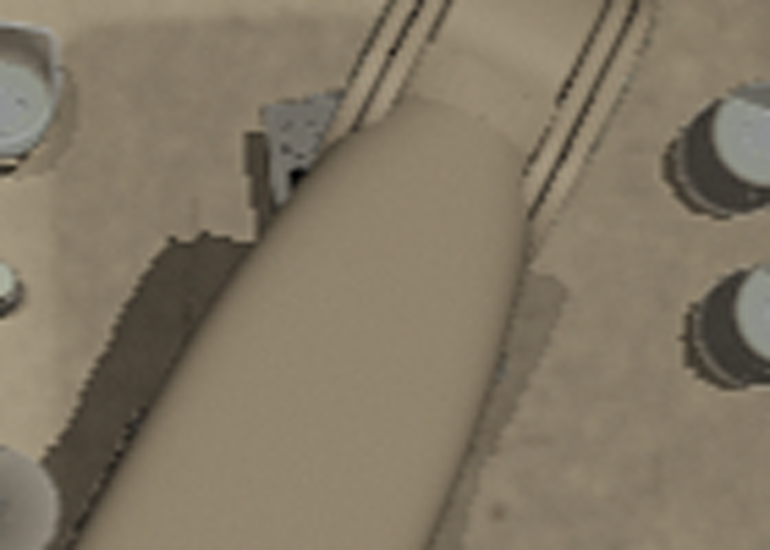

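The cover sits on the box with a dark gap visible under its front edge, at side crop (250–420, 240–275). Checking its corners, nominally with the plate edge at z≈0.058–0.060.

Run:
```python
from h import *
X=np.array([ray("side",((p[0]+.5)/5.5-.5+220,(p[1]+.5)/5.5-.5+150),.059) for p in [(180,208),(272,124),(549,183),(469,273)]])
print(X.round(4),X.mean(0),[round(np.linalg.norm(X[i]-X[(i+1)%4]),4) for i in range(4)],[np.degrees(np.arctan2(*(X[i]-X[j])[[1,0]])).round(1) for i,j in((0,3),(1,2))])
th=np.radians(5.8);c=np.array([.5436,-.2119])
R=np.array([[np.cos(th),-np.sin(th)],[np.sin(th),np.cos(th)]])
for z in(.059,.049):
  for sx,sy in((1,1),(1,-1),(-1,-1),(-1,1)):
    s=proj("side",[*(c+R@[sx*.083,sy*.058]),z]);print(z,sx,sy,((s-[220,150]+.5)*5.5-.5).round(0))
# pad pixels
print([ (ray("side",((p[0]+.5)/5.5-.5+220,(p[1]+.5)/5.5-.5+150),.062)).round(4) for p in [(223,199),(292,144),(506,184)]])
p=np.array([[103,138],[241,100],[296,308],[160,348]])
P=np.array([ray("top",((q[0]+.5)/5.5-.5+150,(q[1]+.5)/5.5-.5+155),.026) for q in p])
t0=np.radians(14.7)
print("pads cover frame",[ (np.array([[np.cos(t0),np.sin(t0)],[-np.sin(t0),np.cos(t0)]])@(q[:2]-[.5768,.1972])).round(4) for q in P])
```

```text
[[ 0.6196 -0.1516  0.059 ]
 [ 0.6347 -0.2648  0.059 ]
 [ 0.4712 -0.2793  0.059 ]
 [ 0.4585 -0.1672  0.059 ]] [ 0.54599125 -0.21573147  0.059     ] [np.float64(0.1142), np.float64(0.1642), np.float64(0.1128), np.float64(0.1619)] [np.float64(5.5), np.float64(5.1)]
0.059 1 1 [173. 212.]
0.059 1 -1 [273. 127.]
0.059 -1 -1 [555. 186.]
0.059 -1 1 [470. 278.]
0.049 1 1 [173. 229.]
0.049 1 -1 [273. 144.]
0.049 -1 -1 [554. 203.]
0.049 -1 1 [470. 296.]
[array([ 0.6032, -0.167 ,  0.062 ]), array([ 0.6083, -0.2431,  0.062 ]), array([ 0.4871, -0.2606,  0.062 ])]
pads cover frame [array([0.0617, 0.0418]), array([ 0.0627, -0.039 ]), array([-0.0605, -0.0403]), array([-0.0627,  0.0389])]
```

The cover measures unsnapped, plate about 59–61 mm up and aligned. The pads lie at (±62, ±40) mm in the cover's frame. Next I'll go over pad0 (0.601, -0.166) with the jaws shut.

{"method": "step_arm", "body": {"translation": [[0.1, 0.08, 0], [0.1, 0.08, 0], [0.0865, 0.071, -0.05], [0, 0, -0.15], [0, 0, -0.15], [0, 0, -0.12], [0, 0, -0.06], [0, 0, -0.02], [0, 0, 0], [0, 0, 0]], "rot": [[0, 0, 0], [0, 0, 0], [0, 0, 0], [0, 0, 0], [0, 0, 0], [0, 0, 0], [0, 0, 0], [0, 0, 0], [0, 0, 0], [0, 0, 0]], "jaw": [-1, -1, -1, -1, -1, -1, -1, -1, -1, -1]}}

```text
time: 10.65
ee_pos: [0.6016, -0.1659, 0.1043]
tool_rot: [0.0, 0.999, 0.05, 0.001]
wrist_force: [0.4, 0.7, 0.2]
opening: 0.0001
```

Run:
```python
from h import *
a=vision.capture("side")
cv2.imwrite("pics/s5.png",cv2.resize(a[150:250,220:360],None,fx=5.5,fy=5.5,interpolation=cv2.INTER_CUBIC))
```

```text
(no output)
```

View pics/s5.png

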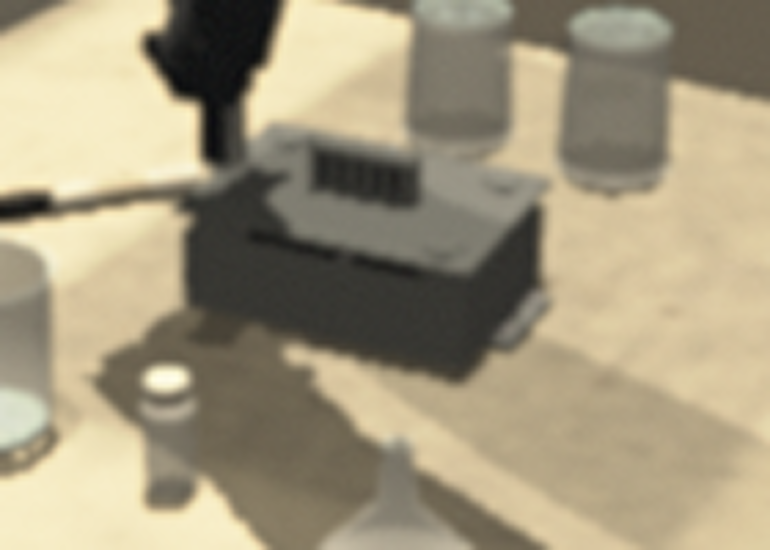

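The tip at crop (222,162) hangs straight above the pad at (223,199), about 20 mm up. Pressing slowly.

{"method": "step_arm", "body": {"translation": [[0, 0, -0.03], [0, 0, -0.02], [0, 0, -0.01], [0, 0, -0.01], [0, 0, 0]], "rot": [[0, 0, 0], [0, 0, 0], [0, 0, 0], [0, 0, 0], [0, 0, 0]], "jaw": [-1, -1, -1, -1, -1]}}

```text
time: 11.2
ee_pos: [0.6004, -0.1654, 0.0887]
tool_rot: [-0.0, 0.999, 0.05, -0.0]
wrist_force: [0.2, -0.6, 1.3]
opening: -0.0001
```

{"method": "step_arm", "body": {"translation": [[0, 0, -0.01], [0, 0, -0.005]], "rot": [[0, 0, 0], [0, 0, 0]], "jaw": [-1, -1]}}

```text
time: 11.4
ee_pos: [0.6007, -0.1655, 0.086]
tool_rot: [-0.0, 0.999, 0.05, 0.0]
wrist_force: [0.2, 0.2, 0.7]
opening: -0.0004
```

{"method": "step_arm", "body": {"translation": [[0, 0, -0.005], [0, 0, -0.005]], "rot": [[0, 0, 0], [0, 0, 0]], "jaw": [-1, -1]}}

```text
time: 11.6
ee_pos: [0.6011, -0.1651, 0.0848]
tool_rot: [-0.001, 0.999, 0.051, 0.0]
wrist_force: [-1.9, 2.9, 6.0]
opening: -0.0
```

Contact at about z 0.085–0.086. Continuing at 1 mm per row.

{"method": "step_arm", "body": {"translation": [[0, 0, -0.005], [0, 0, -0.005]], "rot": [[0, 0, 0], [0, 0, 0]], "jaw": [-1, -1]}}

```text
time: 11.8
ee_pos: [0.6014, -0.1646, 0.0834]
tool_rot: [-0.001, 0.999, 0.051, 0.001]
wrist_force: [-1.3, 4.2, 8.2]
opening: -0.0004
```

{"method": "step_arm", "body": {"translation": [[0, 0, -0.005], [0, 0, -0.005]], "rot": [[0, 0, 0], [0, 0, 0]], "jaw": [-1, -1]}}

```text
time: 12.0
ee_pos: [0.6016, -0.1641, 0.0813]
tool_rot: [-0.002, 0.999, 0.051, 0.001]
wrist_force: [0.5, 5.1, 5.3]
opening: 0.0003
```

{"method": "step_arm", "body": {"translation": [[0, 0, -0.005], [0, 0, -0.005]], "rot": [[0, 0, 0], [0, 0, 0]], "jaw": [-1, -1]}}

```text
time: 12.2
ee_pos: [0.6014, -0.1655, 0.0789]
tool_rot: [0.0, 0.999, 0.051, 0.001]
wrist_force: [-0.0, 3.1, 9.9]
opening: 0.0002
```

{"method": "step_arm", "body": {"translation": [[0, 0, -0.005], [0, 0, -0.005]], "rot": [[0, 0, 0], [0, 0, 0]], "jaw": [-1, -1]}}

```text
time: 12.4
ee_pos: [0.6016, -0.1656, 0.0786]
tool_rot: [0.0, 0.999, 0.05, 0.001]
wrist_force: [-3.3, 4.6, 19.1]
opening: -0.0001
```

{"method": "step_arm", "body": {"translation": [[0, 0, -0.005], [0, 0, 0]], "rot": [[0, 0, 0], [0, 0, 0]], "jaw": [-1, -1]}}

```text
time: 12.6
ee_pos: [0.6016, -0.1657, 0.0785]
tool_rot: [0.0, 0.999, 0.05, 0.001]
wrist_force: [-5.4, 3.6, 19.2]
opening: 0.0004
```

Run:
```python
from h import *
a=vision.capture("side")
cv2.imwrite("pics/s6.png",cv2.resize(a[150:250,220:360],None,fx=5.5,fy=5.5,interpolation=cv2.INTER_CUBIC))
from plant import sensors
o=sensors.get_obs();print(o["ee_pos"],o["wrist_force"],o["moment"])
```

```text
[ 0.60159836 -0.16569839  0.0785439 ] [-4.93146002  4.08465575 19.0073229 ] [ 0.79927603  1.09586281 -0.02611914]
```

View pics/s6.png

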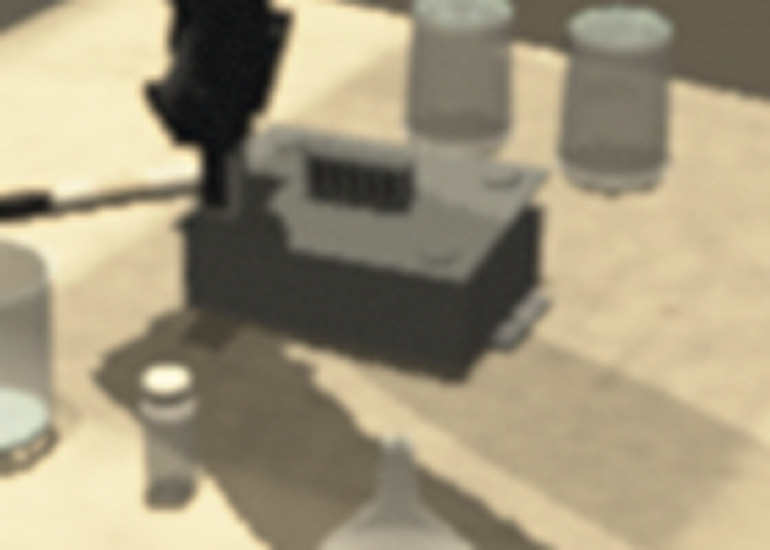

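Pad0's corner dropped about 14 crop px (≈8 mm), and the opposite corner rose. One firmer nudge to be sure it reaches home.

{"method": "step_arm", "body": {"translation": [[0, 0, -0.006]], "rot": [[0, 0, 0]], "jaw": [-1]}}

```text
time: 12.75
ee_pos: [0.6017, -0.1657, 0.0783]
tool_rot: [0.0, 0.999, 0.05, 0.001]
wrist_force: [-7.8, 5.0, 29.7]
opening: 0.0003
```

{"method": "step_arm", "body": {"translation": [[0, 0, 0]], "rot": [[0, 0, 0]], "jaw": [-1]}}

```text
time: 12.85
ee_pos: [0.6017, -0.1658, 0.0784]
tool_rot: [0.001, 0.999, 0.05, 0.001]
wrist_force: [-7.2, 5.4, 24.6]
opening: 0.0
```

Hard stop: 0.2 mm more for 10 N, so corner 0 is home. Next, pad1 at (0.609, -0.245).

{"method": "step_arm", "body": {"translation": [[0, 0, 0.05], [0, 0, 0.08], [0.02, -0.2, 0], [0.0185, -0.199, 0], [0, 0, 0], [0, 0, -0.03], [0, 0, -0.02], [0, 0, 0]], "rot": [[0, 0, 0], [0, 0, 0], [0, 0, 0], [0, 0, 0], [0, 0, 0], [0, 0, 0], [0, 0, 0], [0, 0, 0]], "jaw": [-1, -1, -1, -1, -1, -1, -1, -1]}}

```text
time: 13.65
ee_pos: [0.607, -0.2437, 0.0882]
tool_rot: [-0.001, 0.999, 0.051, -0.002]
wrist_force: [-0.5, -0.9, -0.9]
opening: 0.0001
```

Run:
```python
from h import *
a=vision.capture("side")
cv2.imwrite("pics/s7.png",cv2.resize(a[150:250,220:360],None,fx=5.5,fy=5.5,interpolation=cv2.INTER_CUBIC))
```

```text
(no output)
```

View pics/s7.png

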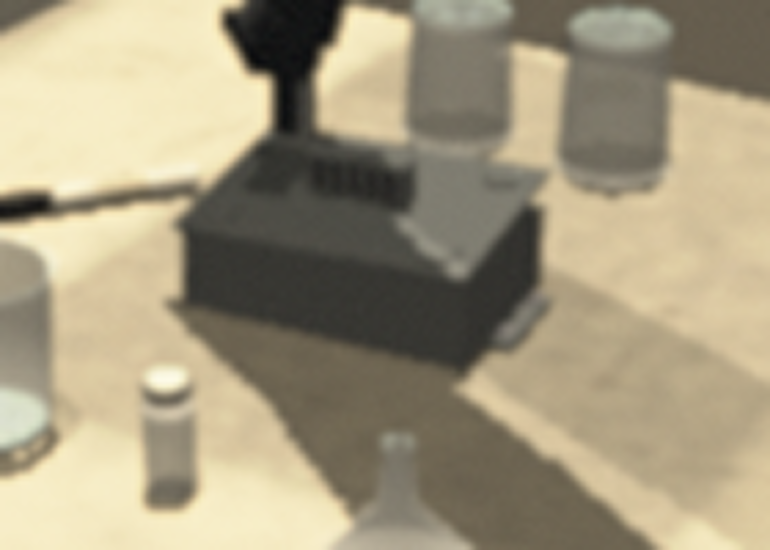

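Corner 0 stayed down at (180,222). The tip at (293,135) is just above pad1. Pressing.

{"method": "step_arm", "body": {"translation": [[0.005, -0.004, -0.01], [0, 0, -0.005], [0, 0, -0.005]], "rot": [[0, 0, 0], [0, 0, 0], [0, 0, 0]], "jaw": [-1, -1, -1]}}

```text
time: 14.0
ee_pos: [0.6096, -0.246, 0.0861]
tool_rot: [0.0, 0.999, 0.051, 0.0]
wrist_force: [-1.3, -1.3, 0.5]
opening: -0.0
```

{"method": "step_arm", "body": {"translation": [[0, 0, -0.005], [0, 0, -0.005]], "rot": [[0, 0, 0], [0, 0, 0]], "jaw": [-1, -1]}}

```text
time: 14.2
ee_pos: [0.6097, -0.247, 0.0847]
tool_rot: [0.001, 0.999, 0.05, 0.0]
wrist_force: [-0.9, -1.9, 4.4]
opening: 0.0004
```

{"method": "step_arm", "body": {"translation": [[0, 0, -0.005], [0, 0, -0.005]], "rot": [[0, 0, 0], [0, 0, 0]], "jaw": [-1, -1]}}

```text
time: 14.4
ee_pos: [0.61, -0.2474, 0.0832]
tool_rot: [0.001, 0.999, 0.05, 0.001]
wrist_force: [-2.2, -2.7, 6.6]
opening: -0.0003
```

{"method": "step_arm", "body": {"translation": [[0, 0, -0.005], [0, 0, -0.005]], "rot": [[0, 0, 0], [0, 0, 0]], "jaw": [-1, -1]}}

```text
time: 14.6
ee_pos: [0.61, -0.2465, 0.0805]
tool_rot: [0.0, 0.999, 0.05, 0.001]
wrist_force: [0.3, 0.0, -0.0]
opening: -0.0
```

{"method": "step_arm", "body": {"translation": [[0, 0, -0.005], [0, 0, -0.005]], "rot": [[0, 0, 0], [0, 0, 0]], "jaw": [-1, -1]}}

```text
time: 14.8
ee_pos: [0.6094, -0.2457, 0.0783]
tool_rot: [-0.0, 0.999, 0.051, 0.0]
wrist_force: [-1.7, 0.7, 8.9]
opening: -0.0001
```

{"method": "step_arm", "body": {"translation": [[0, 0, -0.005], [0, 0, -0.005]], "rot": [[0, 0, 0], [0, 0, 0]], "jaw": [-1, -1]}}

```text
time: 15.0
ee_pos: [0.6095, -0.2458, 0.0781]
tool_rot: [-0.0, 0.999, 0.051, 0.0]
wrist_force: [-5.4, 2.3, 18.6]
opening: -0.0001
```

Clear click (force fell to 0), then the hard stop at 0.078. Next, pad3 at (0.486, -0.258).

{"method": "step_arm", "body": {"translation": [[0, 0, 0.05], [0, 0, 0.08], [-0.16, -0.015, 0], [-0.16, -0.015, 0], [-0.16, -0.015, 0], [-0.138, -0.016, 0], [0, 0, 0], [0, 0, -0.02], [0, 0, 0]], "rot": [[0, 0, 0], [0, 0, 0], [0, 0, 0], [0, 0, 0], [0, 0, 0], [0, 0, 0], [0, 0, 0], [0, 0, 0], [0, 0, 0]], "jaw": [-1, -1, -1, -1, -1, -1, -1, -1, -1]}}

```text
time: 15.9
ee_pos: [0.4867, -0.2584, 0.0979]
tool_rot: [0.0, 0.999, 0.051, 0.0]
wrist_force: [-0.2, 0.0, -0.7]
opening: -0.0001
```

Run:
```python
from h import *
a=vision.capture("side")
cv2.imwrite("pics/s8.png",cv2.resize(a[150:250,220:360],None,fx=5.5,fy=5.5,interpolation=cv2.INTER_CUBIC))
```

```text
(no output)
```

View pics/s8.png

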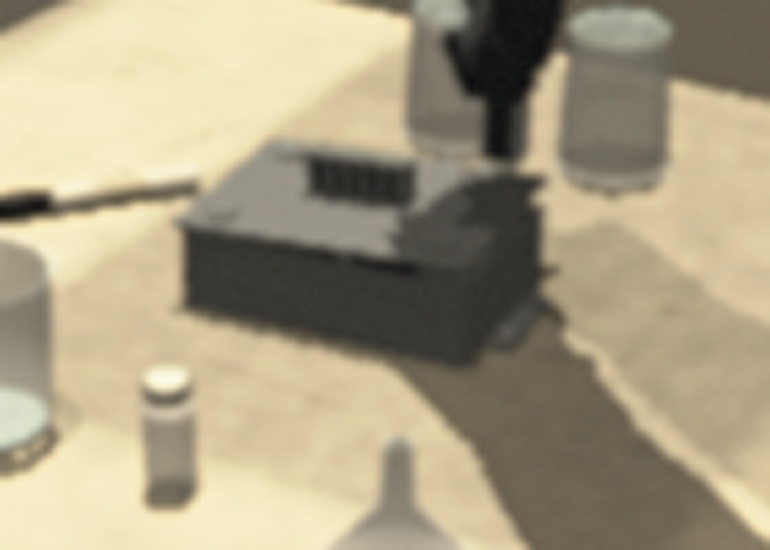

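The +x side is now down: corners at (180,222) and (272,142). The -x side is proud, and the tip at (505,157) stands above pad3 at about (505,180). Pressing.

{"method": "step_arm", "body": {"translation": [[0, 0, -0.02], [0, 0, -0.015], [0, 0, -0.01]], "rot": [[0, 0, 0], [0, 0, 0], [0, 0, 0]], "jaw": [-1, -1, -1]}}

```text
time: 16.25
ee_pos: [0.486, -0.2581, 0.0883]
tool_rot: [-0.0, 0.999, 0.051, -0.0]
wrist_force: [0.0, 0.0, -0.5]
opening: -0.0001
```

{"method": "step_arm", "body": {"translation": [[0, 0, -0.005], [0, 0, -0.005]], "rot": [[0, 0, 0], [0, 0, 0]], "jaw": [-1, -1]}}

```text
time: 16.45
ee_pos: [0.4859, -0.2583, 0.087]
tool_rot: [-0.0, 0.999, 0.05, -0.0]
wrist_force: [-1.2, 1.3, 4.5]
opening: 0.0001
```

{"method": "step_arm", "body": {"translation": [[0, 0, -0.005], [0, 0, -0.005]], "rot": [[0, 0, 0], [0, 0, 0]], "jaw": [-1, -1]}}

```text
time: 16.65
ee_pos: [0.486, -0.2589, 0.0858]
tool_rot: [0.001, 0.999, 0.05, 0.0]
wrist_force: [-2.4, 0.3, 7.2]
opening: 0.0002
```

{"method": "step_arm", "body": {"translation": [[0, 0, -0.005], [0, 0, -0.005]], "rot": [[0, 0, 0], [0, 0, 0]], "jaw": [-1, -1]}}

```text
time: 16.85
ee_pos: [0.4861, -0.2595, 0.0844]
tool_rot: [0.001, 0.999, 0.05, 0.0]
wrist_force: [-3.3, -0.7, 9.4]
opening: -0.0001
```

{"method": "step_arm", "body": {"translation": [[0, 0, -0.005], [0, 0, -0.005]], "rot": [[0, 0, 0], [0, 0, 0]], "jaw": [-1, -1]}}

```text
time: 17.05
ee_pos: [0.4862, -0.26, 0.0827]
tool_rot: [0.002, 0.999, 0.05, 0.0]
wrist_force: [-3.0, -1.8, 10.3]
opening: -0.0002
```

{"method": "step_arm", "body": {"translation": [[0, 0, -0.005], [0, 0, -0.005]], "rot": [[0, 0, 0], [0, 0, 0]], "jaw": [-1, -1]}}

```text
time: 17.25
ee_pos: [0.4861, -0.2602, 0.0804]
tool_rot: [0.002, 0.999, 0.05, 0.0]
wrist_force: [-2.3, -2.5, 4.5]
opening: -0.0
```

{"method": "step_arm", "body": {"translation": [[0, 0, -0.005], [0, 0, -0.005]], "rot": [[0, 0, 0], [0, 0, 0]], "jaw": [-1, -1]}}

```text
time: 17.45
ee_pos: [0.486, -0.2589, 0.078]
tool_rot: [0.001, 0.999, 0.05, 0.0]
wrist_force: [-3.7, -0.4, 14.0]
opening: -0.0001
```

{"method": "step_arm", "body": {"translation": [[0, 0, -0.003]], "rot": [[0, 0, 0]], "jaw": [-1]}}

```text
time: 17.55
ee_pos: [0.486, -0.2589, 0.0779]
tool_rot: [0.001, 0.999, 0.05, 0.0]
wrist_force: [-4.4, 0.5, 14.0]
opening: 0.0003
```

Clicked and bottomed at 0.078. Next, pad2 at (0.478, -0.178).

{"method": "step_arm", "body": {"translation": [[0, 0, 0.05], [0, 0, 0.08], [-0.02, 0.2, 0], [-0.02, 0.2, 0], [0, 0, 0], [0, 0, -0.04], [0, 0, -0.02], [0, 0, -0.01]], "rot": [[0, 0, 0], [0, 0, 0], [0, 0, 0], [0, 0, 0], [0, 0, 0], [0, 0, 0], [0, 0, 0], [0, 0, 0]], "jaw": [-1, -1, -1, -1, -1, -1, -1, -1]}}

```text
time: 18.35
ee_pos: [0.4777, -0.179, 0.0875]
tool_rot: [-0.0, 0.999, 0.05, -0.0]
wrist_force: [0.3, -0.1, 0.1]
opening: -0.0002
```

{"method": "step_arm", "body": {"translation": [[0, 0, -0.005], [0, 0, -0.005]], "rot": [[0, 0, 0], [0, 0, 0]], "jaw": [-1, -1]}}

```text
time: 18.55
ee_pos: [0.4779, -0.179, 0.0861]
tool_rot: [-0.0, 0.999, 0.05, -0.0]
wrist_force: [0.6, 1.1, -1.1]
opening: 0.0001
```

{"method": "step_arm", "body": {"translation": [[0, 0, -0.005], [0, 0, -0.005]], "rot": [[0, 0, 0], [0, 0, 0]], "jaw": [-1, -1]}}

```text
time: 18.75
ee_pos: [0.478, -0.1786, 0.0843]
tool_rot: [0.0, 0.999, 0.05, 0.0]
wrist_force: [-0.7, -0.5, 0.9]
opening: -0.0002
```

{"method": "step_arm", "body": {"translation": [[0, 0, -0.005], [0, 0, -0.005]], "rot": [[0, 0, 0], [0, 0, 0]], "jaw": [-1, -1]}}

```text
time: 18.95
ee_pos: [0.4779, -0.1783, 0.0823]
tool_rot: [0.0, 0.999, 0.05, 0.0]
wrist_force: [-0.7, 0.1, 0.6]
opening: -0.0
```

{"method": "step_arm", "body": {"translation": [[0, 0, -0.005], [0, 0, -0.005]], "rot": [[0, 0, 0], [0, 0, 0]], "jaw": [-1, -1]}}

```text
time: 19.15
ee_pos: [0.4778, -0.1783, 0.0803]
tool_rot: [0.0, 0.999, 0.05, 0.0]
wrist_force: [-0.5, 0.5, -0.3]
opening: 0.0002
```

{"method": "step_arm", "body": {"translation": [[0, 0, -0.005]], "rot": [[0, 0, 0]], "jaw": [-1]}}

```text
time: 19.25
ee_pos: [0.4778, -0.1783, 0.0792]
tool_rot: [0.0, 0.999, 0.05, -0.0]
wrist_force: [0.1, 0.5, 0.2]
opening: -0.0
```

{"method": "step_arm", "body": {"translation": [[0, 0, -0.005]], "rot": [[0, 0, 0]], "jaw": [-1]}}

```text
time: 19.35
ee_pos: [0.4778, -0.1783, 0.0782]
tool_rot: [0.0, 0.999, 0.05, 0.0]
wrist_force: [-0.3, 0.1, -0.2]
opening: -0.0001
```

{"method": "step_arm", "body": {"translation": [[0, 0, -0.005]], "rot": [[0, 0, 0]], "jaw": [-1]}}

```text
time: 19.45
ee_pos: [0.4778, -0.1783, 0.0772]
tool_rot: [-0.0, 0.999, 0.05, -0.0]
wrist_force: [0.2, 0.3, -1.3]
opening: 0.0002
```

No resistance where there should be some, so I'll look.

Run:
```python
from h import *
a=vision.capture("side");b=vision.capture("top")
cv2.imwrite("pics/s9.png",cv2.resize(a[150:250,220:360],None,fx=5.5,fy=5.5,interpolation=cv2.INTER_CUBIC))
cv2.imwrite("pics/t9.png",cv2.resize(b[160:260,250:390],None,fx=5.5,fy=5.5,interpolation=cv2.INTER_CUBIC))
```

```text
(no output)
```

View pics/s9.png

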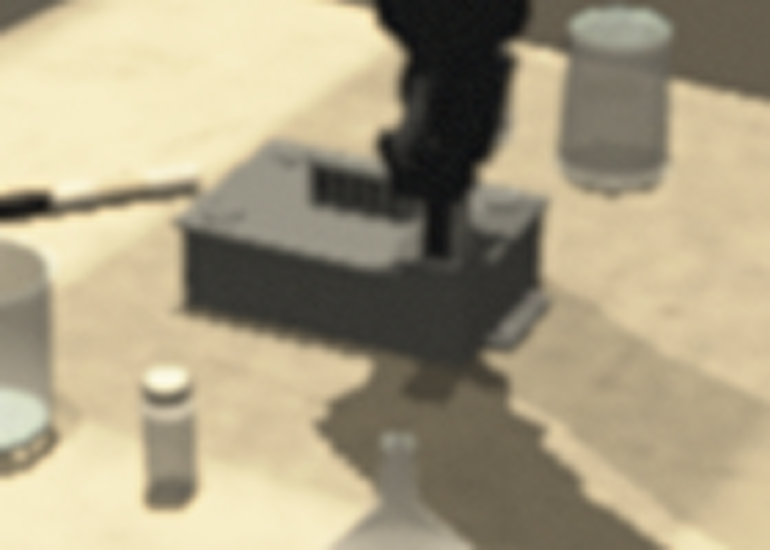

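View pics/t9.png

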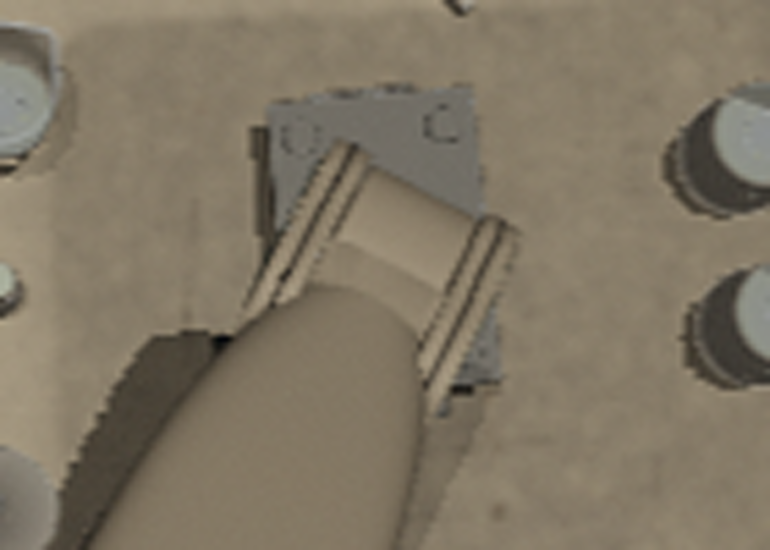

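The cover looks level with the tip just over pad2 at (440,258). Corner 2 may have come down together with corner 3, so I'll keep pressing in small steps.

{"method": "step_arm", "body": {"translation": [[0, 0, -0.005]], "rot": [[0, 0, 0]], "jaw": [-1]}}

```text
time: 19.65
ee_pos: [0.4778, -0.1783, 0.0769]
tool_rot: [-0.0, 0.999, 0.05, -0.0]
wrist_force: [-3.8, 1.4, 11.7]
opening: 0.0004
```

{"method": "step_arm", "body": {"translation": [[0, 0, -0.004]], "rot": [[0, 0, 0]], "jaw": [-1]}}

```text
time: 19.75
ee_pos: [0.4779, -0.1783, 0.0769]
tool_rot: [-0.0, 0.999, 0.05, -0.0]
wrist_force: [-4.9, 2.5, 15.5]
opening: -0.0001
```

{"method": "step_arm", "body": {"translation": [[0, 0, -0.004]], "rot": [[0, 0, 0]], "jaw": [-1]}}

```text
time: 19.85
ee_pos: [0.4779, -0.1783, 0.0769]
tool_rot: [0.0, 0.999, 0.05, -0.0]
wrist_force: [-7.4, 3.6, 21.7]
opening: -0.0003
```

Rigid at 0.0769, which puts pad2 at 51.9 mm, exactly home. I'll retreat and look at the whole cover.

{"method": "step_arm", "body": {"translation": [[0, 0, 0.05], [0, 0, 0.1], [0, 0, 0.2], [-0.2, 0.05, 0.2], [-0.2, 0.1, 0.1], [0, 0.2, 0], [0, 0.2, 0], [0, 0.2, 0], [0, 0.2, 0], [0, 0, 0]], "rot": [[0, 0, 0], [0, 0, 0], [0, 0, 0], [0, 0, 0], [0, 0, 0], [0, 0, 0], [0, 0, 0], [0, 0, 0], [0, 0, 0], [0, 0, 0]], "jaw": [-1, -1, -1, -1, -1, -1, -1, -1, -1, -1]}}

```text
time: 20.85
ee_pos: [0.4022, 0.014, 0.1997]
tool_rot: [-0.001, 0.999, 0.054, 0.0]
wrist_force: [1.1, -0.0, -0.4]
opening: 0.0002
```

Run:
```python
from h import *
a=vision.capture("side");b=vision.capture("top")
cv2.imwrite("pics/s10r.png",a);cv2.imwrite("pics/t10r.png",b)
cv2.imwrite("pics/s10.png",cv2.resize(a[150:250,220:360],None,fx=5.5,fy=5.5,interpolation=cv2.INTER_CUBIC))
cv2.imwrite("pics/t10.png",cv2.resize(b[160:260,250:390],None,fx=5.5,fy=5.5,interpolation=cv2.INTER_CUBIC))
th=np.radians(5.8);c=np.array([.5436,-.2119])
R=np.array([[np.cos(th),-np.sin(th)],[np.sin(th),np.cos(th)]])
for z in(.050,):
  for sx,sy in((1,1),(1,-1),(-1,-1),(-1,1)):
    X=[*(c+R@[sx*.083,sy*.058]),z]
    print(sx,sy,((proj("side",X)-[220,150]+.5)*5.5-.5).round(0),((proj("top",X)-[250,160]+.5)*5.5-.5).round(0))
```

```text
1 1 [173. 228.] [260. 109.]
1 -1 [273. 142.] [468.  87.]
-1 -1 [554. 201.] [503. 383.]
-1 1 [470. 294.] [293. 406.]
```

View pics/s10.png

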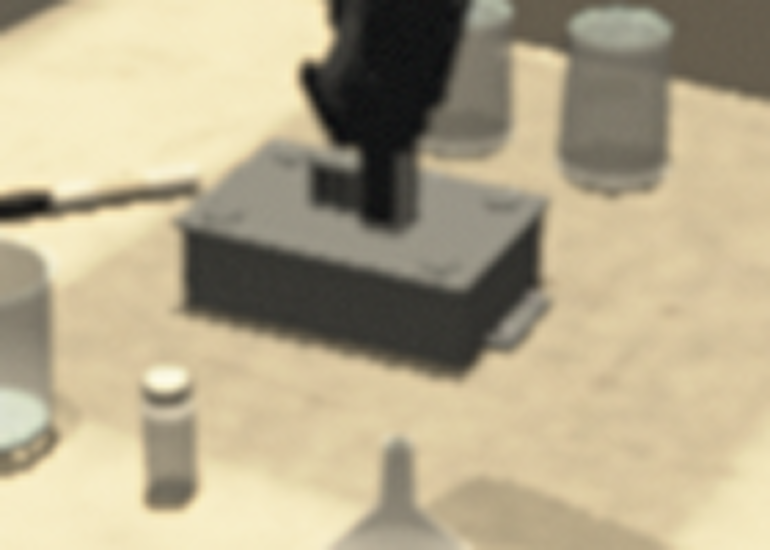

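View pics/t10.png

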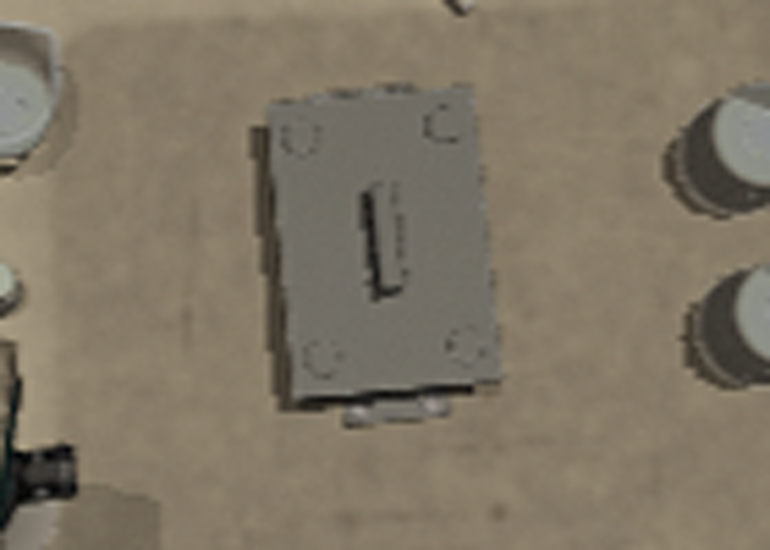

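The cover is level and aligned: top-view corners at (267,103), (472,86), (500,380) and (295,400), with no gap visible. Pads 0, 1 and 3 bottomed about 1 mm higher than pad2, so I'll re-touch them now that all four clips are in.

{"method": "step_arm", "body": {"translation": [[0.142, -0.1286, 0], [0.142, -0.1286, 0], [0.142, -0.1286, 0], [0.142, -0.1286, 0], [0.142, -0.1286, 0], [0.142, -0.1286, 0], [0.142, -0.1286, -0.1], [0, 0, -0.15], [0, 0, -0.15], [0, 0, -0.1], [0, 0, -0.05], [0, 0, -0.02], [0, 0, 0]], "rot": [[0, 0, 0], [0, 0, 0], [0, 0, 0], [0, 0, 0], [0, 0, 0], [0, 0, 0], [0, 0, 0], [0, 0, 0], [0, 0, 0], [0, 0, 0], [0, 0, 0], [0, 0, 0], [0, 0, 0]], "jaw": [-1, -1, -1, -1, -1, -1, -1, -1, -1, -1, -1, -1, -1]}}

```text
time: 22.25
ee_pos: [0.6019, -0.1705, 0.0857]
tool_rot: [0.0, 0.999, 0.05, 0.0]
wrist_force: [0.4, 0.3, -0.5]
opening: -0.0002
```

{"method": "step_arm", "body": {"translation": [[0, 0.024, -0.015], [0, 0, -0.01], [0, 0, -0.005], [0, 0, -0.003]], "rot": [[0, 0, 0], [0, 0, 0], [0, 0, 0], [0, 0, 0]], "jaw": [-1, -1, -1, -1]}}

```text
time: 22.65
ee_pos: [0.6021, -0.1647, 0.0794]
tool_rot: [0.0, 0.999, 0.051, 0.0]
wrist_force: [0.3, -0.3, 0.1]
opening: -0.0003
```

{"method": "step_arm", "body": {"translation": [[0, 0, -0.005], [0, 0, 0]], "rot": [[0, 0, 0], [0, 0, 0]], "jaw": [-1, -1]}}

```text
time: 22.85
ee_pos: [0.6018, -0.1648, 0.0779]
tool_rot: [0.0, 0.999, 0.05, -0.0]
wrist_force: [0.2, -0.0, 0.7]
opening: 0.0001
```

{"method": "step_arm", "body": {"translation": [[0, 0, -0.005], [0, 0, 0]], "rot": [[0, 0, 0], [0, 0, 0]], "jaw": [-1, -1]}}

```text
time: 23.05
ee_pos: [0.6019, -0.1649, 0.0771]
tool_rot: [0.0, 0.999, 0.05, 0.0]
wrist_force: [-0.6, -0.8, 1.0]
opening: 0.0003
```

Pad0 has settled to about 52 mm (no contact until 0.077). Checking pad1 too.

{"method": "step_arm", "body": {"translation": [[0, 0, 0.04], [0, 0, 0.05], [0.02, -0.2, 0], [0.0175, -0.2, 0], [0, 0, -0.03], [0, 0, -0.03], [0, 0, -0.01], [0, 0, 0]], "rot": [[0, 0, 0], [0, 0, 0], [0, 0, 0], [0, 0, 0], [0, 0, 0], [0, 0, 0], [0, 0, 0], [0, 0, 0]], "jaw": [-1, -1, -1, -1, -1, -1, -1, -1]}}

```text
time: 23.85
ee_pos: [0.6085, -0.2434, 0.0802]
tool_rot: [-0.001, 0.999, 0.051, -0.001]
wrist_force: [-0.2, -0.2, 0.6]
opening: -0.0001
```

{"method": "step_arm", "body": {"translation": [[0, 0, -0.005], [0, 0, 0]], "rot": [[0, 0, 0], [0, 0, 0]], "jaw": [-1, -1]}}

```text
time: 24.05
ee_pos: [0.6093, -0.2441, 0.08]
tool_rot: [-0.0, 0.999, 0.051, -0.0]
wrist_force: [0.4, 0.3, 0.5]
opening: -0.0003
```

{"method": "step_arm", "body": {"translation": [[0, 0, -0.005], [0, 0, 0]], "rot": [[0, 0, 0], [0, 0, 0]], "jaw": [-1, -1]}}

```text
time: 24.25
ee_pos: [0.6093, -0.2446, 0.079]
tool_rot: [-0.0, 0.999, 0.051, 0.0]
wrist_force: [-0.1, -0.6, -0.1]
opening: 0.0
```

{"method": "step_arm", "body": {"translation": [[0, 0, -0.005], [0, 0, 0]], "rot": [[0, 0, 0], [0, 0, 0]], "jaw": [-1, -1]}}

```text
time: 24.45
ee_pos: [0.6092, -0.2448, 0.0778]
tool_rot: [-0.0, 0.999, 0.05, -0.0]
wrist_force: [-0.7, -0.8, 0.5]
opening: -0.0004
```

{"method": "step_arm", "body": {"translation": [[0, 0, -0.005], [0, 0, 0]], "rot": [[0, 0, 0], [0, 0, 0]], "jaw": [-1, -1]}}

```text
time: 24.65
ee_pos: [0.6094, -0.2449, 0.0771]
tool_rot: [0.0, 0.999, 0.05, 0.0]
wrist_force: [-0.2, 0.3, 1.1]
opening: 0.0001
```

{"method": "step_arm", "body": {"translation": [[0, 0, -0.004], [0, 0, 0]], "rot": [[0, 0, 0], [0, 0, 0]], "jaw": [-1, -1]}}

```text
time: 24.85
ee_pos: [0.6094, -0.245, 0.0771]
tool_rot: [0.0, 0.999, 0.05, 0.0]
wrist_force: [-1.4, 0.7, 5.5]
opening: -0.0002
```

Pad1 is also home at 0.0771. With three pads of a rigid plate at 52 mm, the fourth must be there too. Retreating, taking a last look, then handing in.

{"method": "step_arm", "body": {"translation": [[0, 0, 0.05], [0, 0, 0.15], [0, 0, 0.2], [0, 0, 0.2], [0, 0, 0.1], [0, 0, 0], [0, 0, 0], [0, 0, 0]], "rot": [[0, 0, 0], [0, 0, 0], [0, 0, 0], [0, 0, 0], [0, 0, 0], [0, 0, 0], [0, 0, 0], [0, 0, 0]], "jaw": [-1, -1, -1, -1, -1, -1, -1, -1]}}

```text
time: 25.65
ee_pos: [0.6082, -0.2443, 0.2142]
tool_rot: [-0.001, 0.999, 0.05, -0.001]
wrist_force: [-0.7, 0.7, 0.3]
opening: 0.0001
```

Run:
```python
from h import *
a=vision.capture("side")
cv2.imwrite("pics/s11.png",a)
```

```text
(no output)
```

View pics/s11.png

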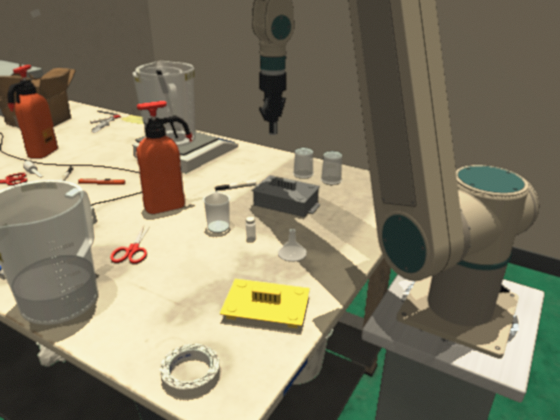

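The cover sits flush on the box at (286,195). The vial (251,229), funnel (292,246) and beakers haven't moved, and the arm is clear.

```bash
python3 -c "
from plant import env
print(env.hand_in())"
```

```text
the job is handed in; nothing more can be done
None
```

The cover is on the battery box with all four corners home, and I handed the job in at about 26 s of the 58 s allowed. I lifted it by the rib, laid it unsnapped on the clips within about 1 mm of the box by the camera measurements, and let go. Then I pressed pads 0, 1, 3 and 2 in that order; the highest reading between steps was about 31 N in total.

**Last checks:**
- **Pad heights:** Pads 0, 1 and 2 measured about 52 mm by touch. Pad 3 was not touched again; I took it as home because the plate is rigid.
- **Looks:** In the pictures the cover is flush and lined up with the box, and the vial, funnel and beakers have not visibly moved.

**What disagreed:**
- **Higher first stops:** Pads 0, 1 and 3 first stopped about 1 mm higher. Pads 0 and 1 had settled to 52 mm when I touched them again at the end.
- **Pad 2:** I felt no separate click. It had apparently come down with pad 3, and it was solid at 52 mm under about 23 N.
- **Camera offset:** The side view shows the cover's corners up to about 1 pixel off from where I predicted. That is within the camera calibration.

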